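Gauge two lead-screw spindles by thread pitch

ROBOT

A 6-joint arm with a two-finger parallel gripper is mounted at the origin on a cart in front of the work surface, level with it; the furniture and walls round the work are solid. World frame = base frame: x ahead of the robot, y to its left, z up, the work surface at z = 0. Lengths are in mm, angles in degrees, forces in N, time in s.
With the tool pointing down it reaches from about 325 to 750 mm from the base axis. Payload 7.6 kg.
Tool frame: the origin (TCP) lies where the fingers leave the gripper's body, on its centre line; the fingertips stand 73 mm ahead of it and the grasp point (between the pads) lies 54 mm ahead of it (arm.tips_ahead is the distance from the TCP to the fingertips, in mm); z points along the fingers, y is the line along which they close (so a half turn about z gives the same grasp; the last joint's range is limited). The gripper opens to 85 mm and grips with 20 to 120 N. Pads are 22 mm wide; open, the fingers measure 114 mm over their backs; the gripper's body (76 mm by 85 mm) begins 54 mm behind the grasp point. The pads swing forward as they close: fully open they stand 13 mm farther back than shut.
Start: joints at [67.535, 2.991, 80.254, -0, 96.75, -4.028], TCP at [166.026, 498.07, 303.923] pointing down, gripper open.
Joint ranges: [-166.34, 166.34], [-52.06, 124.39], [6.96, 135.62], [-60.46, 240.46], [14.63, 156.25], [-167.68, 167.68]. Speed limits (degrees/s): [147.25, 147.25, 172.46, 180, 180, 180].

INTERFACE

Orientations are given as a 3x3 rotation matrix whose columns are the frame's x, y, z axes.
In Python, from cell import arm gives the robot as it stands.
- The arm moves only by the tool drive_tool, never from a script. Its argument "series" is a list of rows, each a list of 4 numbers: the shift along the world's x, y, z in mm, then the turn about the world's z in rad. In form: [[tx, ty, tz, roll], ...]. A call has exactly 10 rows; each row is the pose to reach, as a shift and turn from the pose commanded when the call began; what a row does not reach only later rows make up. A row lasts 1/8 s, in which the tool goes at most 62.5 mm and 10.7 degrees, less where a joint would pass 70% of its speed; a pose out of reach is approached as far as the arm can. A call with a gripper value outside its range is refused whole. "grip" is the opening, from -1 (shut) to 1 (fully open), set as the call begins (left out, the last holds). The fingers move at their own pace and stop on an object; "newtons" is the grip in N (left out, the last holds). Time passes only in rows, so rows that repeat a pose let the fingers close, or fill a call up. It gives the time, the measured TCP pose, the force, the opening and the grip force at its end, in the units of the state.
- arm.get_state(): the state, without advancing time (a new reading comes with each control period).
- arm.capture(name): name is "side" or "top" or "wrist"; returns (picture, depth): 480x640x3 uint8, red, green, blue; 480x640 float32, mm along the optical axis (not along the pixel's ray), 0 where there is no reading.
- arm.calibration(name): a dict with "camera_matrix" (3x3 intrinsics, pixels), "eye" and "orientation" of the camera in the world. Camera axes: x right, y down, z forward; pixel columns grow to the right and rows downward; lengths in mm; the calibration is good to about 2 mm. The wrist camera is an equidistant fisheye: a pixel r from the principal point sees the ray r / f radians off the axis. A picture is of the moment at which its call begins: read the wrist's pose just before it. calibration takes no time and is no camera call; for the wrist camera it gives the pose at the moment of the call.
- arm.job_done(): hands the job in; it is judged then, once.
The state is a dict: "clock": time; "joint_positions": joint angles; "joint_velocities": joint speeds; "tau": joint torques, N m; "position": TCP position; "eef_rot": TCP orientation; "ft_force": force on the tool from outside, world axes, zero at the start; "moment": the same for the moment, N m; "opening": opening from 0.0 (shut) to 1.0 (fully open); "grip_force": force on a finger pad.
Only numpy, scipy, OpenCV 4.12 (cv2) and the standard library are available. Lean on these libraries where they do the work, as an engineer would, in place of code of your own. Each camera call takes 0.05 s, during which the arm holds its last target. There are 200 camera calls.

TASK

Two steel spindles lie in the pigeonhole rack with their square ends inside: sort them by thread pitch, bedding each in the gauge cradle whose notched plate has its pitch, thread about centred over the plate, so that the teeth go fully into the thread all along and it nowhere rides up on them. The rack's roof covers the square ends and the cradle's cheeks leave no room for fingers round the thread, so each spindle has to be put down and taken again another way. Leave the bottle, the tape measure and the sanding stick where they are.

Things in the scene. Friction and masses are not known exactly. Their poses are not given: they have to be found in the camera images.
- spindle_a_thread (a point): Coarse spindle: steel, 148 mm long, 0.44 to 0.69 kg; right-hand trapezoidal thread, 10 mm pitch, 32 mm diameter, grooves 5.5 mm deep. Point: middle of the thread, on the axis, 17 mm above the bench as it lies; x axis towards the square end, z up. Along x in mm: end collar (34 mm round) -54 to -48, thread -48 to 48, neck (26 mm) to 60, square to 94. Where the crests lie is not known: feel for it.
- spindle_a_square (a point): Middle of the coarse spindle's square end (34 x 34 mm, 34 mm long, bored out, on which it lies flat), on the axis, 77 mm from the middle of the thread; axes as for spindle_a_thread. The spindle's centre of mass lies 17 mm from mid-thread towards the square.
- spindle_b_thread (a point): Fine spindle: same shape and sizes as spindle_a, but its thread has 7 mm pitch and grooves 4 mm deep. Point: middle of the thread, on the axis; x axis towards the square end, z up.
- spindle_b_square (a point): Middle of the fine spindle's square end, on the axis, 77 mm from the middle of the thread; axes as for spindle_b_thread.
- rack_mouth (a point): Fixed plywood rack, 214 wide, 68 deep, 58 mm high, no floor: two cells 93 wide, 49 mm high, centred 51 mm either side, roofed, open in front. Point: on the bench, middle of the mouth; x axis into the rack, y along its front. One spindle in each cell (either in either), square end under the roof, thread sticking out, mid-thread 52 to 64 mm in front of the mouth, nearly square to it.
- gauge_a_seat (a point): Coarse gauge: fixed wooden cradle, 116 x 62 mm; trough 37 mm wide along x, open-ended, bevelled to 51 mm at the cheek tops. On its floor a 5 mm thick notched plate, 7 teeth up, 10 mm pitch, 5 mm tall. Point: mid-thread of a bedded spindle, on its axis, 50 mm above the bench, 10 mm below the cheek tops. It beds every 10 mm along x, square out at either end; on tooth tips it rides 5 mm higher.
- gauge_b_seat (a point): Fine gauge: the same cradle, but 9 teeth of 7 mm pitch, 3.6 mm tall: a spindle beds every 7 mm along x, rides 3.6 mm higher on the tips. Point as for gauge_a. In both, the plate sits tight in its kerf, its middle up to 3.5 mm off this point along x: where the teeth are must be felt. The two gauges stand parallel, 100 mm apart, either one on the left, on a board 12 mm thick, 126 mm along x and 190 mm along y.
- bottle: Aluminium bottle, 51 mm diameter, 166 mm tall, standing upright on the far side of the bench between the rack and the gauges; a bystander. Origin under its centre.
- tape: Pocket tape measure, 32 x 70 x 54 mm, in front of the gauges; a bystander. Origin under its centre.
- stick: Black sanding stick lying flat, 18 x 130 x 10 mm, left of the gauges; a bystander. Origin under its centre.
Mind the look-alikes: they are no part of the job. What is shaped like the part that bears spindle_a_thread but red is not meant.

How it is judged (in metres and radians):
At the end, for the whole second after the job is handed in: Each spindle lies bedded in the gauge of its own pitch: the middle of its thread within 10 mm of the gauge's seat point along the trough and within 1.6 mm of the bedded height (down on the notch floor, not riding on the teeth), its axis within 0.07 rad of the trough's (distance between spindle_a_thread and gauge_a_seat below 0.01 m and z of spindle_a_thread in the frame of gauge_a_seat between -0.002 and 0.0016 m and angle between the x axis of spindle_a_thread and the x axis of gauge_a_seat, either way round below 0.07 rad and distance between spindle_b_thread and gauge_b_seat below 0.01 m and z of spindle_b_thread in the frame of gauge_b_seat between -0.002 and 0.0016 m and angle between the x axis of spindle_b_thread and the x axis of gauge_b_seat, either way round below 0.07 rad); the robot touches nothing.
It fails at once if the bottle is shifted by more than 30 mm or tipped (distance of bottle from where it was at the start of the episode above 0.03 m or angle between bottle's own z axis and vertical above 0.4 rad).
It fails at once if the tape measure is shifted by more than 30 mm (distance of tape from where it was at the start of the episode above 0.03 m).
It fails at once if the sanding stick is shifted by more than 30 mm (distance of stick from where it was at the start of the episode above 0.03 m).
It also fails if it takes over 64 s, if anything falls off the work surface, if the arm or the gripper's body presses on something with over 40 N, if the wrist force passes 120 N, or if a joint passes its speed limit or range.

## Working session

There is one attempt and no reset: what is moved stays moved. The work goes in short steps, Python scripts to look and compute and a tool call to move; the robot and the scene stay as the last step left them, time stands still between calls to the robot, and variables do not carry over. Pictures are saved under pics/ and viewed, at most 10 in all, crops included, and the job is handed in when it is done.

Besides the shell and the picture viewer there is one more tool, called by a JSON object that holds its "method" and its "body", one argument or row to a line. drive_tool: Moves the arm, as the interface text tells. Its arguments: {"type":"object","properties":{"series":{"type":"array","items":{"type":"array","items":{"type":"number"}}},"grip":{"type":"number"},"newtons":{"type":"number"}},"required":["series"]}

```bash
ls; mkdir -p pics; python3 - <<'E'
from cell import arm
import cv2,numpy as np
s=arm.get_state();print(s['clock'],s['position'],s['eef_rot'],s['opening'])
for n in('side','top'):
    p,d=arm.capture(n);np.savez(f'pics/{n}0.npz',p=p,d=d);cv2.imwrite(f'pics/{n}0.png',p[...,::-1])
    c=arm.calibration(n);print(n,c)
E
```

```text
pics
0.0 [165.92871983 497.882526   303.06186654] [[-9.48671853e-01  3.16261422e-01 -6.55289960e-04]
 [ 3.16262060e-01  9.48670738e-01 -1.46312221e-03]
 [ 1.58925299e-04 -1.59526621e-03 -9.99998715e-01]] 0.9959042373038135
side {'camera_matrix': array([[517.84166093,   0.        , 312.88913056],
       [  0.        , 517.84166093, 238.71334256],
       [  0.        ,   0.        ,   1.        ]]), 'eye': array([460.7520925 , 971.38772083, 978.39416697]), 'orientation': array([[-0.99465744, -0.06819529,  0.07749822],
       [-0.10270544,  0.72937188, -0.676364  ],
       [-0.01040018, -0.68070997, -0.73247919]])}
top {'camera_matrix': array([[448.85429512,   0.        , 315.46130302],
       [  0.        , 448.85429512, 232.06460365],
       [  0.        ,   0.        ,   1.        ]]), 'eye': array([406.59262767, 136.16799458, 914.49674611]), 'orientation': array([[-0.10348792, -0.97353476,  0.20376536],
       [-0.99462746,  0.10076922, -0.02370172],
       [ 0.00254117, -0.20512346, -0.97873281]])}
```

View pics/top0.png

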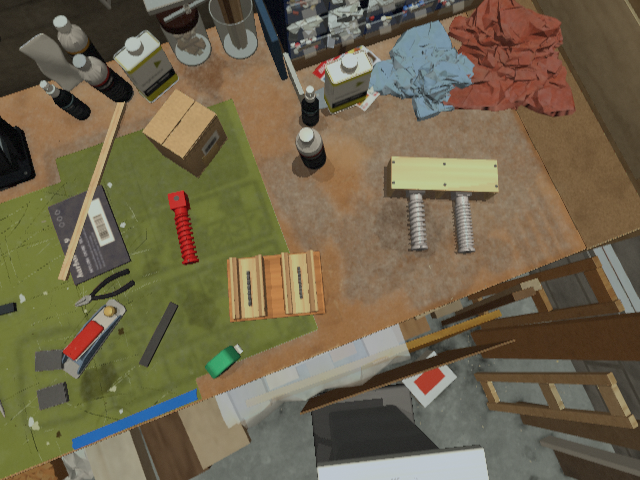

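View pics/side0.png

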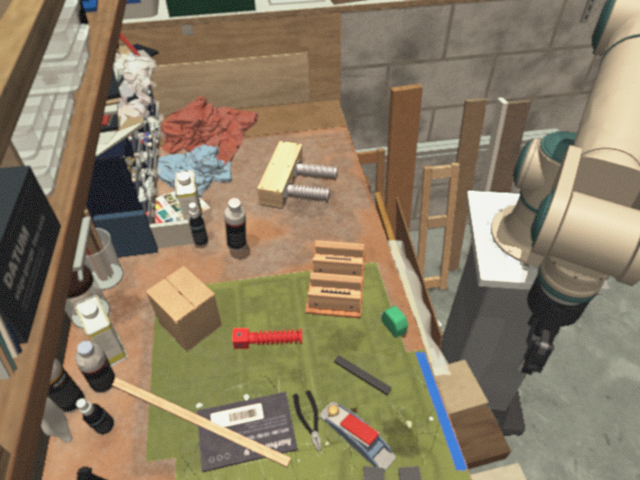

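The top view shows the rack roof at (390-498, 157-192), with spindles below it at columns 417 and 463. The gauges are at (228-325, 252-320) with plates at columns 250 and 300. The bottle is at (310,148), the tape at (223,360) and the stick at (160,335). The red look-alike is at (183,230).

```bash
cat > h.py <<'E'
import numpy as np,cv2
from cell import arm
def ray(c,u,v):
    K=c['camera_matrix'];return np.asarray(c['orientation'])@np.array([(u-K[0,2])/K[0,0],(v-K[1,2])/K[1,1],1])
def onz(c,u,v,z):
    r=ray(c,u,v);return c['eye']+r*(z-c['eye'][2])/r[2]
def cloud(c,d):
    K=c['camera_matrix'];v,u=np.indices(d.shape)
    X=np.stack([(u-K[0,2])/K[0,0]*d,(v-K[1,2])/K[1,1]*d,d],-1)
    return X@np.asarray(c['orientation']).T+c['eye']
E
python3 - <<'E'
from h import *
f=np.load('pics/top0.npz');p,d=f['p'],f['d'];c=arm.calibration('top')
P=cloud(c,d)
print('bench z',np.median(P[225:245,340:380,2]),np.median(P[300:320,360:380,2]))
for n,(u,v,z) in dict(roofL=(390,157,58),roofR=(498,157,58),mouthL=(391,187,58),mouthR=(498,192,58),
  g1=(228,258,60),g2=(325,252,60),g3=(230,320,12),g4=(325,315,12),bottle=(315,165,0),tape=(223,362,0),stick=(160,335,5)).items(): print(n,onz(c,u,v,z).round(0),P[v,u].round(0))
# spindles: grey pixels with height 8..40 in front of rack
z=P[...,2];hsv=cv2.cvtColor(p,cv2.COLOR_RGB2HSV)
for a,b in((402,436),(446,482)):
    m=np.zeros(z.shape,bool);m[194:258,a:b]=(z[194:258,a:b]>12)
    q=P[m];mu=q.mean(0);w,V=np.linalg.eigh(np.cov(q[:,:2].T));ax=V[:,1];t=(q[:,:2]-mu[:2])@ax
    print('sp',m.sum(),mu.round(1),ax.round(3),np.percentile(t,[0,1,99,100]).round(1),np.percentile(q[:,2],[50,98]).round(1), q[:,0].min())
m=np.zeros(z.shape,bool);m[140:200,370:520]=z[140:200,370:520]>50
q=P[m];print('roof',cv2.minAreaRect(q[:,:2].astype(np.float32)),np.median(q[:,2]))
for a,b in((225,262),(262,330)):pass
m=np.zeros(z.shape,bool);m[240:330,215:335]=z[240:330,215:335]>54
q=P[m];print('cheek',cv2.minAreaRect(q[:,:2].astype(np.float32)),np.percentile(q[:,2],[50,99]))
m[:]=0;m[240:330,215:335]=z[240:330,215:335]>7
q=P[m];print('board',cv2.minAreaRect(q[:,:2].astype(np.float32)))
A=cv2.resize(p[185:260,390:490],None,fx=4,fy=4,interpolation=3);B=cv2.resize(p[245:325,220:330],None,fx=4,fy=4,interpolation=3)
h=max(A.shape[0],B.shape[0]);I=np.zeros((h,A.shape[1]+B.shape[1],3),np.uint8);I[:A.shape[0],:A.shape[1]]=A;I[:B.shape[0],A.shape[1]:]=B
I=cv2.resize(I,None,fx=.94,fy=.94);cv2.imwrite('pics/crop1.png',I[...,::-1])
E
```

```text
bench z 0.7809984948839315 0.8828898352934402
roofL [724. -50.  58.] [745. -63.   0.]
roofR [ 701. -268.   58.] [ 721. -295.    1.]
mouthL [661. -44.  58.] [660. -44.  59.]
mouthR [ 629. -254.   58.] [ 628. -254.   59.]
g1 [551. 288.  60.] [561. 298.   2.]
g2 [544. 101.  60.] [553.  99.   0.]
g3 [436. 300.  12.] [435. 299.  17.]
g4 [426. 113.  12.] [426. 113.   3.]
bottle [744. 100.   0.] [727. 102.  45.]
tape [357. 321.   0.] [360. 310.  55.]
stick [421. 441.   5.] [421. 439.  12.]
sp 804 [589.5 -90.   36.5] [-0.913  0.407] [-64.2 -58.3  53.9 259.2] [28.4 35.8] 406.592627672944
sp 913 [ 578.4 -183.9   33.7] [-0.901  0.434] [-63.2 -59.8  56.  293.7] [29. 36.] 406.592627672944
roof ((606.75341796875, -31.407501220703125), (182.3472137451172, 489.2168273925781), 29.62169647216797) 58.8263301435303
cheek ((479.31939697265625, 206.8726806640625), (162.16860961914062, 143.67974853515625), 89.2858657836914) [ 59.47332141 914.49674611]
board ((499.6481628417969, 214.45046997070312), (215.0679473876953, 166.37547302246094), 83.2359848022461)
```

View pics/crop1.png

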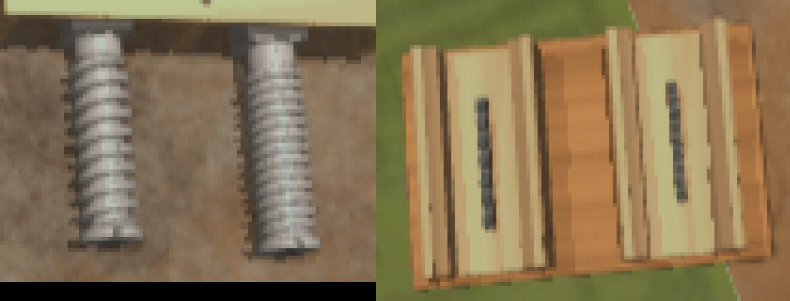

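Left spindle shows about 9 crests, so it is coarse (A); the right one has about 13, so it is fine (B). The left plate is longer, which suggests gauge A is on the left. I'll refine the poses and confirm with the wrist camera.

```bash
cat > m.py <<'E'
from h import *
f=np.load('pics/top0.npz');p,d=f['p'],f['d'];c=arm.calibration('top')
P=cloud(c,d);z=P[...,2];ok=d>0
def sel(r,lo,hi):
    m=np.zeros(z.shape,bool);v0,v1,u0,u1=r;m[v0:v1,u0:u1]=1
    return P[m&ok&(z>lo)&(z<hi)]
for a,b in((400,440),(444,484)):
    q=sel((196,260,a,b),20,42);w=q[q[:,2]>26]
    x0,y0=w[:,0].mean(),w[:,1].mean()
    # axis by line fit
    vx,vy,cx,cy=cv2.fitLine(w[:,:2].astype(np.float32),cv2.DIST_HUBER,0,.01,.01).ravel()
    if vx<0:vx,vy=-vx,-vy
    t=(q[:,:2]-[cx,cy])@[vx,vy];s=np.percentile(t,[.5,99.5])
    print('spindle n',len(q),'front end',(np.array([cx,cy])+s[0]*np.array([vx,vy])).round(1),'yaw',np.degrees(np.arctan2(vy,vx)).round(2),'len',s,'midthread',(np.array([cx,cy])+(s[0]+54)*np.array([vx,vy])).round(1))
q=sel((140,200,370,520),50,66);print('roof',len(q),cv2.minAreaRect(q[:,:2].astype(np.float32)))
q=sel((240,330,215,335),54,66);print('cheek',len(q),cv2.minAreaRect(q[:,:2].astype(np.float32)))
q=sel((240,330,215,335),7,66);print('board',len(q),cv2.minAreaRect(q[:,:2].astype(np.float32)))
q=sel((240,330,220,260),54,66);print('cheekL',cv2.minAreaRect(q[:,:2].astype(np.float32)))
q=sel((240,330,280,335),54,66);print('cheekR',cv2.minAreaRect(q[:,:2].astype(np.float32)))
hsv=cv2.cvtColor(p,cv2.COLOR_RGB2HSV)
for a,b in((240,260),(290,312)):
    m=np.zeros(z.shape,np.uint8);m[260:312,a:b]=(hsv[260:312,a:b,2]<90)*255
    k=max(cv2.findContours(m,0,2)[0],key=cv2.contourArea);(u,v),s,an=cv2.minAreaRect(k)
    print('plate px',(u,v),s,an,onz(c,u,v,38).round(1), np.median(P[m>0][:,2]),max(s)*np.linalg.norm(onz(c,u,v,38)-onz(c,u,v+1,38)))
E
python3 m.py
```

```text
spindle n 702 front end [536.2 -89.4] yaw -4.67 len [-53.63740481  55.95371275] midthread [590.  -93.8]
spindle n 781 front end [ 520.9 -183.2] yaw -4.25 len [-55.81848636  58.58553498] midthread [ 574.8 -187.2]
roof 3535 ((676.0908813476562, -153.38250732421875), (214.80587768554688, 69.58412170410156), 81.8103256225586)
cheek 1486 ((493.12103271484375, 206.67507934570312), (162.1998748779297, 115.93370056152344), 89.33706665039062)
board 5981 ((509.9779052734375, 211.0333251953125), (170.3882293701172, 200.38600158691406), 0.14264072477817535)
cheekL ((493.7464599609375, 258.36761474609375), (58.890323638916016, 115.35540771484375), 89.12223815917969)
cheekR ((492.56195068359375, 156.55810546875), (61.88785934448242, 115.93594360351562), 89.29241180419922)
plate px (248.78172302246094, 288.4441833496094) (33.058631896972656, 2.921128988265991) 85.91438293457031 [491.1 255.4  38. ] 35.70434644288156 63.954090062186125
plate px (298.7500305175781, 275.2500305175781) (1.4142134189605713, 2.1213202476501465) 45.0 [506.6 156.4  38. ] 36.6988767119318 4.152915488238092
```

{"method": "drive_tool", "body": {
  "series": [
    [42,-42,0,0.04],
    [84,-84,0,0.08],
    [126,-126,0,0.12],
    [168,-168,0,0.16],
    [210,-210,0,0.2],
    [250,-250,0,0.24],
    [284,-290,0,0.243],
    [284,-290,0,0.243],
    [284,-290,0,0.243],
    [284,-290,0,0.243]
  ],
  "grip": 0.4
}}

```text
clock: 1.35
position: [449.4, 209.0, 303.9]
eef_rot: [[-0.997, 0.077, -0.0], [0.077, 0.997, 0.0], [0.0, 0.0, -1.0]]
ft_force: [-0.1, -0.9, 0.2]
opening: 0.7
grip_force: 0.0
```

```bash
python3 - <<'E'
from h import *
s=arm.get_state();print(s['clock'],s['position'],s['opening']);print(np.round(s['eef_rot'],3).tolist())
c=arm.calibration('wrist');print(c)
p,d=arm.capture('wrist');np.savez('pics/w1.npz',p=p,d=d,eye=c['eye'],R=c['orientation']);cv2.imwrite('pics/w1.png',p[...,::-1])
E
```

```text
1.35 [449.41611934 208.95325507 303.85620747] 0.7003684439967984
[[-0.997, 0.077, -0.0], [0.077, 0.997, 0.0], [0.0, 0.0, -1.0]]
{'camera_matrix': array([[371.64829954,   0.        , 317.04942638],
       [  0.        , 371.64829954, 242.42621074],
       [  0.        ,   0.        ,   1.        ]]), 'eye': array([380.96677142, 216.29737857, 374.2569139 ]), 'orientation': array([[ 7.59913577e-02,  9.59609886e-01,  2.70876689e-01],
       [ 9.97108367e-01, -7.32608783e-02, -2.01927878e-02],
       [ 4.67465405e-04,  2.71627891e-01, -9.62402239e-01]])}
```

View pics/w1.png

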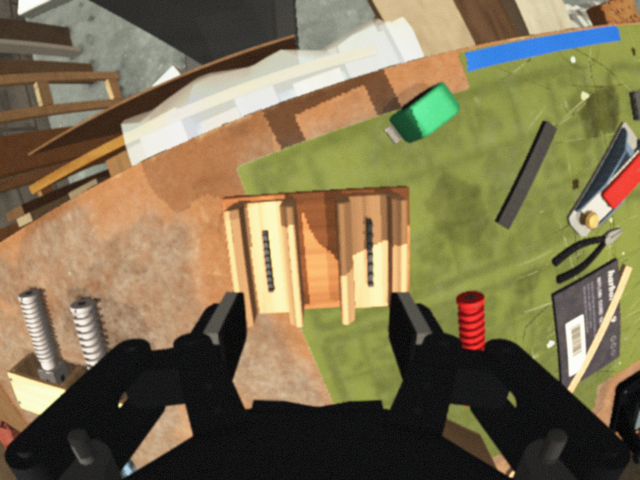

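The wrist view has +x down and +y to the right. Both plates are visible: the +y one at column 370, rows 218-287, and the -y one at column 267, rows 230-291. Next I'll measure their lengths and tooth counts.

```bash
cat >> h.py <<'E'
def fonz(K,eye,R,u,v,z):
    x,y=(u-K[0,2])/K[0,0],(v-K[1,2])/K[1,1];th=np.hypot(x,y);k=np.sin(th)/th if th>1e-9 else 1
    r=R@np.array([x*k,y*k,np.cos(th)]);return eye+r*(z-eye[2])/r[2]
E
python3 - <<'E'
from h import *
f=np.load('pics/w1.npz');p=f['p'];K=arm.calibration('wrist')['camera_matrix'];hsv=cv2.cvtColor(p,cv2.COLOR_RGB2HSV)
for n,(a,b) in dict(neg=(258,280),pos=(358,382)).items():
    m=np.zeros(p.shape[:2],np.uint8);m[205:305,a:b]=(hsv[205:305,a:b,2]<85)*255
    m=cv2.morphologyEx(m,cv2.MORPH_CLOSE,np.ones((5,3)))
    ks=sorted(cv2.findContours(m,0,2)[0],key=cv2.contourArea)[-1:]
    k=ks[0].reshape(-1,2);t=k[k[:,1].argmin()];o=k[k[:,1].argmax()]
    A,B=[fonz(K,f['eye'],f['R'],*q,38) for q in(t,o)];print(n,t,o,A.round(1),B.round(1),'len',np.linalg.norm(A-B).round(1),'mid',((A+B)/2).round(1))
    col=p[205:305,a:b].astype(int).sum(2).min(1) 
A=cv2.resize(p[212:300,255:283],None,fx=6,fy=6,interpolation=3);B=cv2.resize(p[212:300,356:384],None,fx=6,fy=6,interpolation=3)
C=cv2.resize(p[280:370,12:105],None,fx=4.5,fy=6,interpolation=3)[:528]
cv2.imwrite('pics/crop2.png',np.hstack([A,B,C])[...,::-1])
E
```

```text
neg [270 268] [270 289] [497.7 162.   38. ] [519.6 159.4  38. ] len 22.0 mid [508.7 160.7  38. ]
pos [367 219] [368 254] [456.6 257.3  38. ] [490.8 256.9  38. ] len 34.2 mid [473.7 257.1  38. ]
```

View pics/crop2.png

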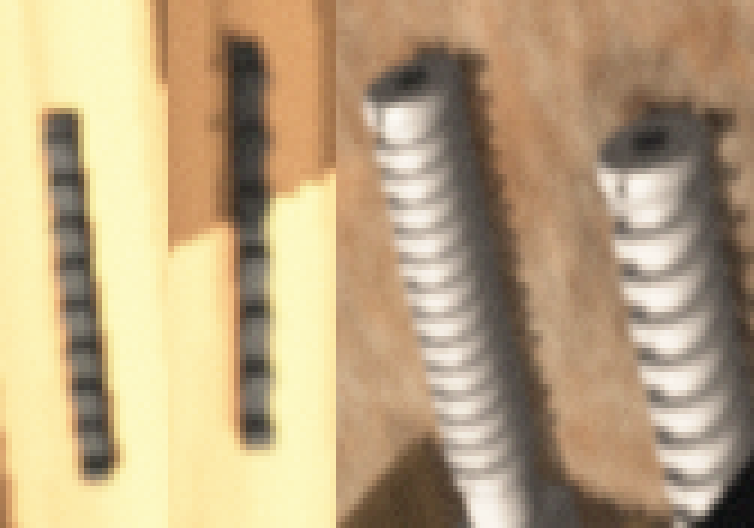

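```bash
python3 - <<'E'
from h import *
f=np.load('pics/w1.npz');p=f['p'];K=arm.calibration('wrist')['camera_matrix']
g=p.astype(float).mean(2).astype(np.float32)
for n,(t,o) in dict(neg=((265.3,230),(271.3,291.7)),pos=((368.5,217.8),(371,286.5))).items():
    A,B=[fonz(K,f['eye'],f['R'],*q,38) for q in(t,o)];L=np.linalg.norm(A-B);print(n,A.round(1),B.round(1),L.round(1),'mid',((A+B)/2).round(1))
    s=np.linspace(0,1,141);x=t[0]+s*(o[0]-t[0]);y=t[1]+s*(o[1]-t[1])
    pr=sum(cv2.remap(g,(x+k).astype(np.float32)[None],y.astype(np.float32)[None],1)[0] for k in(-1,0,1))/3
    q=pr-cv2.GaussianBlur(pr[None],(0,0),14)[0];q=q[10:-8]*np.hanning(len(q[10:-8]))
    for pit in np.arange(5,13,.5):
        e=np.exp(2j*np.pi*np.arange(len(q))*L/140/pit);print(pit,round(abs((q*e).sum())),end='; ')
    print()
E
```

```text
neg [459.8 161.8  38. ] [522.6 160.3  38. ] 62.8 mid [491.2 161.1  38. ]
5.0 23; 5.5 43; 6.0 172; 6.5 482; 7.0 594; 7.5 476; 8.0 273; 8.5 104; 9.0 10; 9.5 40; 10.0 47; 10.5 38; 11.0 27; 11.5 18; 12.0 13; 12.5 11; 
pos [455.5 258.8  38. ] [524.6 258.8  38. ] 69.1 mid [490.1 258.8  38. ]
5.0 231; 5.5 149; 6.0 91; 6.5 91; 7.0 112; 7.5 180; 8.0 271; 8.5 386; 9.0 491; 9.5 549; 10.0 547; 10.5 494; 11.0 412; 11.5 321; 12.0 236; 12.5 167;
```

Both measures agree: the +y gauge is coarse (69 mm plate, about 10 mm pitch) and the -y gauge is fine (63 mm, 7 mm pitch). Next I go above spindle A.

{"method": "drive_tool", "body": {
  "series": [
    [25,-50,-5,0],
    [50,-100,-25,0],
    [75,-150,-50,0],
    [100,-200,-75,0],
    [125,-250,-95,0],
    [152,-303,-114,0],
    [152,-303,-114,0],
    [152,-303,-114,0],
    [152,-303,-114,0],
    [152,-303,-114,0]
  ],
  "grip": 0.4
}}

```text
clock: 2.65
position: [602.1, -93.8, 191.0]
eef_rot: [[-0.997, 0.077, 0.002], [0.077, 0.997, -0.0], [-0.002, -0.0, -1.0]]
ft_force: [0.1, 0.2, 0.6]
opening: 0.699
grip_force: 0.0
```

```bash
cat > w.py <<'E'
from h import *
import sys
c=arm.calibration('wrist');K=c['camera_matrix'];R=np.array(c['orientation'])
p,d=arm.capture('wrist');n=sys.argv[1];np.savez(f'pics/{n}.npz',p=p,d=d,eye=c['eye'],R=R);cv2.imwrite(f'pics/{n}.png',p[...,::-1])
v,u=np.indices(d.shape);x,y=(u-K[0,2])/K[0,0],(v-K[1,2])/K[1,1];th=np.hypot(x,y)+1e-9;k=np.tan(th)/th
P=np.stack([x*k*d,y*k*d,d],-1)@R.T+c['eye']
np.save(f'pics/{n}_P.npy',P)
E
python3 w.py w2; python3 - <<'E'
from h import *
f=np.load('pics/w2.npz');P=np.load('pics/w2_P.npy');d=f['d'];print(arm.get_state()['position'],arm.get_state()['clock'])
print(np.median(P[...,2][(d>0)&(abs(P[...,0]-560)<20)&(abs(P[...,1]+140)<12)]))
for y0 in(-93,-187):
    m=(d>0)&(abs(P[...,1]-y0)<28)&(P[...,0]>500)&(P[...,0]<640)&(P[...,2]>22)&(P[...,2]<40)
    q=P[m];print(len(q))
    if len(q)<50:continue
    w=q[q[:,2]>28];vx,vy,cx,cy=cv2.fitLine(w[:,:2].astype(np.float32),cv2.DIST_HUBER,0,.01,.01).ravel()
    if vx<0:vx,vy=-vx,-vy
    t=(q[:,:2]-[cx,cy])@[vx,vy];s=np.percentile(t,[.5,99.5]);print(cx,cy,'yaw',np.degrees(np.arctan2(vy,vx)),'front',cx+vx*s[0],cy+vy*s[0],'len',s)
E
```

```text
[602.05069248 -93.94840773 190.81324605] 2.7
0.3040870513851246
5965
584.72107 -91.51323 yaw -4.4758625 front 536.8032078986373 -87.76232286769928 len [-48.06444508  54.81095978]
6130
579.0804 -185.31036 yaw -4.7689114 front 522.459273434106 -180.58669421245062 len [-56.81780728  60.67191537]
```

{"method": "drive_tool", "body": {
  "series": [
    [0,2,-40,0],
    [0,2,-75,0],
    [0,2,-100,0],
    [0,2,-112,0],
    [0,2,-114,0],
    [0,2,-114,0],
    [0,2,-114,0],
    [0,2,-114,0],
    [0,2,-114,0],
    [0,2,-114,0]
  ]
}}

```text
clock: 3.95
position: [602.1, -93.0, 76.0]
eef_rot: [[-0.997, 0.079, 0.0], [0.079, 0.997, 0.0], [-0.0, 0.0, -1.0]]
ft_force: [-0.2, -0.5, -0.2]
opening: 0.697
grip_force: 0.0
```

{"method": "drive_tool", "body": {
  "series": [
    [0,0,0,0],
    [0,0,0,0],
    [0,0,0,0],
    [0,0,0,0],
    [0,0,0,0],
    [0,0,0,0],
    [0,0,3,0],
    [-10,1,5,0],
    [-20,2,5,0],
    [-40,3,5,0]
  ],
  "grip": -1,
  "newtons": 80
}}

```text
clock: 5.2
position: [561.0, -89.7, 80.4]
eef_rot: [[-0.997, 0.079, -0.001], [0.079, 0.997, 0.0], [0.001, 0.0, -1.0]]
ft_force: [0.2, -0.2, -5.5]
opening: 0.336
grip_force: 79.3
```

{"method": "drive_tool", "body": {
  "series": [
    [-30,5,3,0],
    [-60,20,15,0.03],
    [-72,60,25,0.065],
    [-72,90,15,0.065],
    [-72,90,5,0.065],
    [-72,90,-1,0.065],
    [-72,90,-4,0.065],
    [-72,90,-5,0.065],
    [-72,90,-5,0.065],
    [-72,90,-5,0.065]
  ]
}}

```text
clock: 6.45
position: [490.4, -0.4, 76.5]
eef_rot: [[-1.0, 0.014, 0.001], [0.014, 1.0, -0.001], [-0.001, -0.001, -1.0]]
ft_force: [-3.0, -2.1, 1.1]
opening: 0.335
grip_force: 80.6
```

{"method": "drive_tool", "body": {
  "series": [
    [0,0,0,0],
    [0,0,0,0],
    [0,0,0,0],
    [0,0,30,0],
    [0,0,75,0],
    [0,0,120,0],
    [0,0,120,0],
    [0,0,120,0],
    [0,0,120,0],
    [0,0,120,0]
  ],
  "grip": 0.4
}}

```text
clock: 7.7
position: [489.6, 0.1, 194.8]
eef_rot: [[-1.0, 0.014, -0.002], [0.014, 1.0, 0.0], [0.002, 0.0, -1.0]]
ft_force: [0.1, 0.2, 0.4]
opening: 0.696
grip_force: 0.0
```

```bash
cat > sp.py <<'E'
import sys
from h import *
n=sys.argv[1];x0,y0=map(float,sys.argv[2:4])
f=np.load(f'pics/{n}.npz');P=np.load(f'pics/{n}_P.npy');d=f['d'];s=arm.get_state();print(s['position'],s['clock'],s['ft_force'])
m=(d>0)&(abs(P[...,1]-y0)<28)&(abs(P[...,0]-x0)<110)&(P[...,2]>22)&(P[...,2]<42)
q=P[m];w=q[q[:,2]>28];vx,vy,cx,cy=cv2.fitLine(w[:,:2].astype(np.float32),cv2.DIST_HUBER,0,.01,.01).ravel()
if vx<0:vx,vy=-vx,-vy
t=(q[:,:2]-[cx,cy])@[vx,vy];s=np.percentile(t,[.3,99.7]);print(len(q),'zmax',np.percentile(q[:,2],98),'yaw',np.degrees(np.arctan2(vy,vx)),'front',cx+vx*s[0],cy+vy*s[0],'len',s[1]-s[0],'mid',cx+vx*(s[0]+54),cy+vy*(s[0]+54),'square',cx+vx*(s[0]+131),cy+vy*(s[0]+131))
E
python3 w.py w3; python3 sp.py w3 490 0
```

```text
[4.89752929e+02 9.02259306e-02 1.94990963e+02] 7.75 [-0.25562684  0.31194648  0.47073289]
8288 zmax 35.05632074674103 yaw -1.0790831 front 425.5320063487969 3.100615665467015 len 146.8058608388164 mid 479.52243086261376 2.083663828821412 square 556.5087769286118 0.6335658395304595
```

View pics/w3.png

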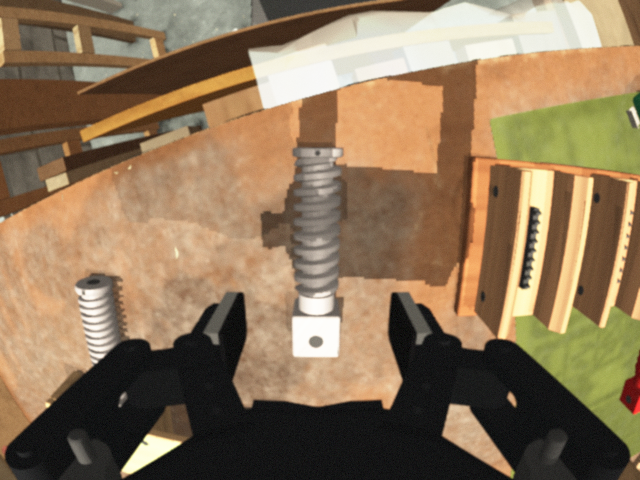

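Spindle A lies flat and free: collar at (318,153), square at (316,330). Next I regrasp it by the square.

{"method": "drive_tool", "body": {
  "series": [
    [50,0,-20,0],
    [69,0,-60,0],
    [69,0,-95,0],
    [69,0,-112,0],
    [69,0,-119,0],
    [69,0,-120,0],
    [69,0,-120,0],
    [69,0,-120,0],
    [69,0,-120,0],
    [69,0,-120,0]
  ]
}}

```text
clock: 9.0
position: [559.1, 0.1, 76.1]
eef_rot: [[-1.0, 0.014, 0.0], [0.014, 1.0, 0.0], [-0.0, 0.0, -1.0]]
ft_force: [-0.1, -0.4, -0.3]
opening: 0.697
grip_force: 0.0
```

{"method": "drive_tool", "body": {
  "series": [
    [0,0,0,0],
    [0,0,0,0],
    [0,0,0,0],
    [0,0,0,0],
    [0,0,0,0],
    [0,0,0,0],
    [0,0,10,0],
    [0,0,25,0],
    [0,0,25,0],
    [0,0,25,0]
  ],
  "grip": -1,
  "newtons": 115
}}

```text
clock: 10.25
position: [558.8, 0.1, 100.7]
eef_rot: [[-1.0, 0.014, -0.0], [0.014, 1.0, 0.0], [0.0, 0.0, -1.0]]
ft_force: [-0.6, 0.5, -5.2]
opening: 0.378
grip_force: 114.5
```

```bash
python3 - <<'E'
from h import *
s=arm.get_state();print(s['clock'],s['position'],s['ft_force'],s['moment'],s['opening'],s['grip_force'])
for n in ('side','top'):
    p,d=arm.capture(n);c=arm.calibration(n);P=cloud(c,d)
    m=(d>0)&(abs(P[...,1])<16)&(P[...,0]>405)&(P[...,0]<520)&(P[...,2]>30)&(P[...,2]<90);q=P[m]
    for a in range(415,520,15):
        w=q[abs(q[:,0]-a)<6]
        if len(w)>5:print(n,a,np.percentile(w[:,2],95).round(1),len(w))
E
```

```text
10.25 [5.58839934e+02 9.14399888e-02 1.00702685e+02] [-0.64315787  0.4616171  -5.18456337] [-0.02686202 -0.35033406  0.00199603] 0.37807586783012076 114.46967840194702
side 430 58.3 32
side 445 57.3 45
side 460 57.0 42
side 475 56.7 39
side 490 58.4 40
side 505 56.7 43
top 505 58.0 19
```

{"method": "drive_tool", "body": {
  "series": [
    [2,10,30,0],
    [4,40,55,0],
    [6,85,58,0],
    [8,130,58,0],
    [10,175,58,0],
    [13,220,58,0],
    [14,248,58,0],
    [14.5,256.5,58,0],
    [14.5,256.5,58,0],
    [14.5,256.5,58,0]
  ]
}}

```text
clock: 11.6
position: [573.6, 255.4, 158.7]
eef_rot: [[-1.0, 0.015, -0.0], [0.015, 1.0, -0.0], [0.0, -0.0, -1.0]]
ft_force: [-0.6, 0.1, -5.4]
opening: 0.381
grip_force: 115.5
```

```bash
cat > cg.py <<'E'
import sys
from h import *
n,xc,yc,zs=sys.argv[1],*map(float,sys.argv[2:5])
f=np.load(f'pics/{n}.npz');P=np.load(f'pics/{n}_P.npy');d=f['d'];s=arm.get_state();print(s['clock'],s['position'],s['ft_force'])
ok=(d>0)&(abs(P[...,0]-xc)<80)
def prof(m,name):
    q=P[m];print(name,len(q))
    for a in np.arange(xc-70,xc+60,20):
        w=q[abs(q[:,0]-a)<8]
        if len(w)>8: print('  x',a,'y',np.percentile(w[:,1],[2,98]).round(1),'z',np.percentile(w[:,2],[50,95]).round(1))
prof(ok&(abs(P[...,2]-60)<2)&(P[...,1]>yc)&(P[...,1]<yc+38),'cheek+')
prof(ok&(abs(P[...,2]-60)<2)&(P[...,1]<yc)&(P[...,1]>yc-38),'cheek-')
prof(ok&(abs(P[...,1]-yc)<24)&(P[...,2]>zs-6),'spindle')
E
python3 w.py w4; python3 cg.py w4 493 257 95
```

```text
11.65 [573.69562504 255.44992801 158.86097696] [-0.75151269 -0.24926921 -5.46847362]
cheek+ 3927
  x 443.0 y [282.8 290.4] z [60.  61.6]
  x 463.0 y [282.5 290.2] z [60.  61.3]
  x 483.0 y [282.3 290. ] z [60.  61.3]
  x 503.0 y [281.8 289.6] z [59.9 61.2]
  x 523.0 y [281.9 289.7] z [60.  61.2]
  x 543.0 y [281.7 289. ] z [59.9 61.2]
cheek- 3923
  x 443.0 y [228.9 236.4] z [60.  61.4]
  x 463.0 y [228.6 236.4] z [60.1 61.4]
  x 483.0 y [228.4 236.1] z [60.  61.4]
  x 503.0 y [228.2 235.8] z [60.  61.2]
  x 523.0 y [227.9 235.5] z [59.9 61.3]
  x 543.0 y [227.8 235.1] z [60.  61.2]
spindle 53775
  x 463.0 y [243.8 273.1] z [110.2 115. ]
  x 483.0 y [243.9 272.4] z [111.4 115.4]
  x 503.0 y [244.  272.2] z [111.6 115.6]
  x 523.0 y [243.7 272.4] z [111.6 115.6]
  x 543.0 y [245.4 270.5] z [111.1 114.6]
```

View pics/w4.png

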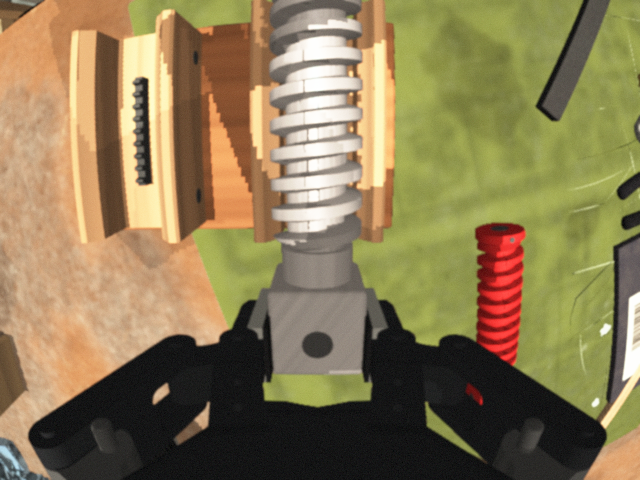

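Thread centred over the gauge A trough, with the cheeks at columns 260 and 375. The spindle needs about +1 mm in y. Next I check the gauge's x extents.

```bash
python3 - <<'E'
from h import *
P=np.load('pics/w4_P.npy');d=np.load('pics/w4.npz')['d'];P3=np.load('pics/w3_P.npy');d3=np.load('pics/w3.npz')['d']
for nm,Q,D,a,b in(('A-',P,d,228,237),('A+',P,d,281,291),('B-(w4)',P,d,124,138),('B+(w4)',P,d,178,190),('B',P3,d3,124,138)):
    m=(D>0)&(abs(Q[...,2]-60)<2.5)&(Q[...,1]>a)&(Q[...,1]<b);q=Q[m];print(nm,len(q),np.percentile(q[:,0],[.3,99.7]).round(1),np.percentile(q[:,1],[1,99]).round(1))
E
```

```text
A- 4104 [436.9 552.1] [228.2 236.6]
A+ 4219 [437.6 552.5] [281.5 290.2]
B-(w4) 2674 [435.6 550.7] [128.4 137.3]
B+(w4) 3095 [435.9 551.2] [182.1 189.9]
B 1664 [435.2 549.5] [127.3 135.9]
```

{"method": "drive_tool", "body": {
  "series": [
    [1,1,-10,0],
    [1,1,-20,0],
    [1,1,-28,0],
    [1,1,-34,0],
    [1,1,-38,0],
    [1,1,-41,0],
    [1,1,-43,0],
    [1,1,-43,0],
    [1,1,-43,0],
    [1,1,-43,0]
  ]
}}

```text
clock: 12.9
position: [574.6, 257.6, 116.2]
eef_rot: [[-1.0, 0.014, 0.0], [0.014, 1.0, 0.0], [-0.0, 0.0, -1.0]]
ft_force: [0.2, 0.5, -4.8]
opening: 0.376
grip_force: 115.5
```

Free at 116. I lower gently.

{"method": "drive_tool", "body": {
  "series": [
    [0,0,-0.5,0],
    [0,0,-1,0],
    [0,0,-1.5,0],
    [0,0,-2,0],
    [0,0,-2.5,0],
    [0,0,-3,0],
    [0,0,-3.5,0],
    [0,0,-3.5,0],
    [0,0,-3.5,0],
    [0,0,-3.5,0]
  ]
}}

```text
clock: 14.15
position: [574.8, 257.7, 113.7]
eef_rot: [[-1.0, 0.014, 0.001], [0.014, 1.0, 0.0], [-0.001, 0.0, -1.0]]
ft_force: [-1.8, -0.6, 6.1]
opening: 0.378
grip_force: 116.9
```

{"method": "drive_tool", "body": {
  "series": [
    [-0.4,0,0,0],
    [-0.8,0,0,0],
    [-1.2,0,0,0],
    [-1.6,0,0,0],
    [-2,0,0,0],
    [-2.4,0,0,0],
    [-2.8,0,0,0],
    [-3,0,0,0],
    [-3,0,0,0],
    [-3,0,0,0]
  ]
}}

```text
clock: 15.4
position: [572.9, 257.8, 114.1]
eef_rot: [[-1.0, 0.014, 0.005], [0.014, 1.0, 0.002], [-0.005, 0.002, -1.0]]
ft_force: [4.1, -0.1, 6.1]
opening: 0.379
grip_force: 116.9
```

{"method": "drive_tool", "body": {
  "series": [
    [-0.4,0,0,0],
    [-0.8,0,0,0],
    [-1.2,0,0,0],
    [-1.6,0,0,0],
    [-2,0,0,0],
    [-2.4,0,0,0],
    [-2.8,0,0,0],
    [-3,0,0,0],
    [-3,0,0,0],
    [-3,0,0,0]
  ]
}}

```text
clock: 16.65
position: [568.2, 257.6, 111.8]
eef_rot: [[-1.0, 0.014, -0.001], [0.014, 1.0, -0.0], [0.001, -0.0, -1.0]]
ft_force: [-0.2, 0.3, -4.9]
opening: 0.381
grip_force: 115.7
```

Dropped off the tips near x=568 and the force is free. I lower here to feel the bed.

{"method": "drive_tool", "body": {
  "series": [
    [0,0,-0.5,0],
    [0,0,-1,0],
    [0,0,-1.5,0],
    [0,0,-2,0],
    [0,0,-2.5,0],
    [0,0,-3,0],
    [0,0,-3.5,0],
    [0,0,-3.5,0],
    [0,0,-3.5,0],
    [0,0,-3.5,0]
  ]
}}

```text
clock: 17.9
position: [568.6, 257.6, 109.3]
eef_rot: [[-1.0, 0.014, 0.0], [0.014, 1.0, 0.0], [-0.0, 0.0, -1.0]]
ft_force: [-0.8, -1.2, -0.3]
opening: 0.376
grip_force: 115.9
```

{"method": "drive_tool", "body": {
  "series": [
    [0,0,3,0],
    [0,0,7,0],
    [2,0,8,0],
    [6,0,8,0],
    [10,0,8,0],
    [10,0,7,0],
    [10,0,4,0],
    [10,0,2,0],
    [10,0,0,0],
    [10,0,0,0]
  ]
}}

```text
clock: 19.15
position: [578.5, 257.6, 109.3]
eef_rot: [[-1.0, 0.014, -0.0], [0.014, 1.0, 0.0], [0.0, 0.0, -1.0]]
ft_force: [-1.2, 0.0, -1.9]
opening: 0.377
grip_force: 116.1
```

{"method": "drive_tool", "body": {
  "series": [
    [0,0,0,0],
    [0,0,0,0],
    [0,0,0,0],
    [0,0,15,0],
    [0,0,45,0],
    [0,0,80,0],
    [-20,0,110,0],
    [-40,-10,120,0],
    [-40,-10,120,0],
    [-40,-10,120,0]
  ],
  "grip": 0.4
}}

```text
clock: 20.4
position: [538.8, 247.6, 229.2]
eef_rot: [[-1.0, 0.014, 0.001], [0.014, 1.0, 0.0], [-0.001, 0.0, -1.0]]
ft_force: [0.4, -0.3, -0.5]
opening: 0.703
grip_force: 0.0
```

```bash
python3 w.py w5; python3 cg.py w5 494 258 62
```

```text
20.45 [538.78889673 247.65193652 228.66374706] [-0.26004729 -1.28602565 -0.40564382]
cheek+ 3591
  x 444.0 y [268.1 290.4] z [60.  61.6]
  x 464.0 y [258.5 290. ] z [60.2 61.7]
  x 484.0 y [258.3 289.6] z [60.2 61.6]
  x 504.0 y [258.1 289.8] z [60.1 61.6]
  x 524.0 y [258.6 289.4] z [60.  61.5]
  x 544.0 y [259.2 289.3] z [60.  61.7]
cheek- 3058
  x 444.0 y [228.9 249.6] z [59.9 61.4]
  x 464.0 y [228.6 257.7] z [60.  61.4]
  x 484.0 y [228.6 257.6] z [59.9 61.5]
  x 504.0 y [228.  257.4] z [59.7 61.4]
  x 524.0 y [228.  257.9] z [59.9 61.4]
  x 544.0 y [227.5 257.8] z [59.9 61.5]
spindle 30114
  x 444.0 y [234.5 281.4] z [62.8 67.7]
  x 464.0 y [234.4 281.3] z [60.7 66.5]
  x 484.0 y [234.6 281.7] z [60.5 66.2]
  x 504.0 y [234.6 281.4] z [60.4 66. ]
  x 524.0 y [234.9 281. ] z [245.8 259.6]
  x 544.0 y [234.9 281.3] z [ 64.7 197.2]
```

View pics/w5.png

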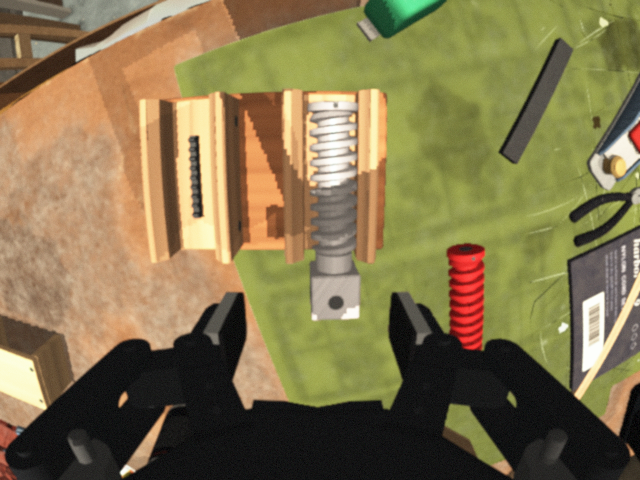

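Spindle A is bedded: crest tops at z=66, as expected (square at (335,295), collar at (335,105)). Next, spindle B.

{"method": "drive_tool", "body": {
  "series": [
    [6,-52,0,-0.01],
    [12,-104,0,-0.02],
    [18,-160,0,-0.03],
    [25,-215,0,-0.04],
    [32,-270,-10,-0.05],
    [38,-325,-20,-0.06],
    [44,-380,-40,-0.068],
    [49.5,-433.5,-60,-0.068],
    [49.5,-433.5,-80,-0.068],
    [49.5,-433.5,-90,-0.068]
  ]
}}

```text
clock: 21.7
position: [587.6, -185.5, 136.6]
eef_rot: [[-0.997, 0.082, -0.003], [0.082, 0.997, 0.002], [0.003, 0.001, -1.0]]
ft_force: [0.1, 0.3, 0.0]
opening: 0.703
grip_force: 0.0
```

{"method": "drive_tool", "body": {
  "series": [
    [0,0,-20,0],
    [0,0,-40,0],
    [0,0,-55,0],
    [0,0,-62,0],
    [0,0,-63,0],
    [0,0,-63,0],
    [0,0,-63,0],
    [0,0,-63,0],
    [0,0,-63,0],
    [0,0,-63,0]
  ]
}}

```text
clock: 22.95
position: [588.0, -185.9, 76.0]
eef_rot: [[-0.997, 0.082, 0.0], [0.082, 0.997, 0.0], [-0.0, 0.0, -1.0]]
ft_force: [0.2, -0.1, -0.0]
opening: 0.697
grip_force: 0.0
```

{"method": "drive_tool", "body": {
  "series": [
    [0,0,0,0],
    [0,0,0,0],
    [0,0,0,0],
    [0,0,0,0],
    [0,0,0,0],
    [0,0,0,0],
    [0,0,3,0],
    [-10,1,5,0],
    [-20,2,5,0],
    [-40,3,5,0]
  ],
  "grip": -1,
  "newtons": 80
}}

```text
clock: 24.2
position: [547.0, -182.6, 80.4]
eef_rot: [[-0.997, 0.081, -0.001], [0.081, 0.997, 0.001], [0.001, 0.0, -1.0]]
ft_force: [0.2, 0.3, -5.5]
opening: 0.339
grip_force: 79.4
```

{"method": "drive_tool", "body": {
  "series": [
    [-30,5,3,0],
    [-58,30,15,0.03],
    [-58,75,25,0.068],
    [-58,130,30,0.068],
    [-58,165,20,0.068],
    [-58,184,7,0.068],
    [-58,184,-1,0.068],
    [-58,184,-4,0.068],
    [-58,184,-5,0.068],
    [-58,184,-5,0.068]
  ]
}}

```text
clock: 25.45
position: [490.3, 0.3, 76.6]
eef_rot: [[-1.0, 0.015, 0.001], [0.015, 1.0, -0.0], [-0.001, -0.0, -1.0]]
ft_force: [-3.7, -0.6, 1.1]
opening: 0.339
grip_force: 80.5
```

{"method": "drive_tool", "body": {
  "series": [
    [0,0,0,0],
    [0,0,0,0],
    [0,0,0,0],
    [0,0,30,0],
    [0,0,75,0],
    [0,0,120,0],
    [0,0,120,0],
    [0,0,120,0],
    [0,0,120,0],
    [0,0,120,0]
  ],
  "grip": 0.4
}}

```text
clock: 26.7
position: [489.6, 1.1, 194.7]
eef_rot: [[-1.0, 0.014, -0.002], [0.014, 1.0, 0.0], [0.002, 0.0, -1.0]]
ft_force: [0.8, -0.2, -0.2]
opening: 0.696
grip_force: 0.0
```

```bash
python3 w.py w6; python3 sp.py w6 490 0
```

```text
[489.73108511   1.0974792  195.00462405] 26.75 [ 0.62172123 -0.03295218 -0.45483832]
8670 zmax 35.0101792838105 yaw -1.3729857 front 424.35984920111076 4.26456589645845 len 147.10598823944457 mid 478.3443449601211 2.9706810416947036 square 555.3222370609321 1.1256970821241763
```

{"method": "drive_tool", "body": {
  "series": [
    [50,0,-20,0],
    [68,0,-60,0],
    [68,0,-95,0],
    [68,0,-112,0],
    [68,0,-119,0],
    [68,0,-120,0],
    [68,0,-120,0],
    [68,0,-120,0],
    [68,0,-120,0],
    [68,0,-120,0]
  ]
}}

```text
clock: 28.0
position: [558.1, 1.1, 76.1]
eef_rot: [[-1.0, 0.014, 0.0], [0.014, 1.0, 0.0], [-0.0, 0.0, -1.0]]
ft_force: [0.2, -0.6, -0.1]
opening: 0.699
grip_force: 0.0
```

{"method": "drive_tool", "body": {
  "series": [
    [0,0,0,0],
    [0,0,0,0],
    [0,0,0,0],
    [0,0,0,0],
    [0,0,0,0],
    [0,0,0,0],
    [0,0,10,0],
    [0,0,35,0],
    [0,0,75,0],
    [0,0,85,0]
  ],
  "grip": -1,
  "newtons": 115
}}

```text
clock: 29.25
position: [558.8, 1.1, 163.2]
eef_rot: [[-1.0, 0.014, 0.004], [0.014, 1.0, 0.0], [-0.004, 0.0, -1.0]]
ft_force: [0.7, -0.3, -5.3]
opening: 0.376
grip_force: 115.0
```

{"method": "drive_tool", "body": {
  "series": [
    [4,40,0,0],
    [8,90,0,0],
    [12,130,0,0],
    [15,150,0,0],
    [15,156,0,0],
    [15,156.5,0,0],
    [15,156.5,0,0],
    [15,156.5,0,0],
    [15,156.5,0,0],
    [15,156.5,0,0]
  ]
}}

```text
clock: 30.5
position: [573.1, 157.4, 161.0]
eef_rot: [[-1.0, 0.014, 0.0], [0.014, 1.0, 0.0], [-0.0, 0.0, -1.0]]
ft_force: [-0.1, -0.1, -4.9]
opening: 0.38
grip_force: 115.1
```

```bash
python3 w.py w7; python3 cg.py w7 493 159 95
```

```text
30.55 [573.02690801 157.42042131 160.94441165] [-0.27580202 -0.03200524 -6.05271119]
cheek+ 3866
  x 443.0 y [182.5 190.6] z [60.  61.3]
  x 463.0 y [182.6 190.2] z [60.  61.3]
  x 483.0 y [182.4 190. ] z [60.  61.3]
  x 503.0 y [182.1 189.6] z [60.  61.2]
  x 523.0 y [181.7 189.6] z [59.9 61.1]
  x 543.0 y [181.9 189.3] z [60.  61.3]
cheek- 3825
  x 443.0 y [128.9 136.6] z [60.1 61.3]
  x 463.0 y [128.7 136.3] z [60.1 61.4]
  x 483.0 y [128.4 136.2] z [60.  61.3]
  x 503.0 y [128.2 135.7] z [59.9 61.2]
  x 523.0 y [127.9 135.4] z [59.9 61.2]
  x 543.0 y [127.9 135.2] z [59.9 61.2]
spindle 54751
  x 463.0 y [145.4 174.9] z [112.9 117.4]
  x 483.0 y [145.4 174. ] z [113.1 117.5]
  x 503.0 y [145.8 173.7] z [113.5 117.6]
  x 523.0 y [145.7 174.3] z [113.6 117.7]
  x 543.0 y [146.8 172. ] z [113.2 116.9]
```

{"method": "drive_tool", "body": {
  "series": [
    [0,-0.8,-12,0],
    [0,-0.8,-24,0],
    [0,-0.8,-34,0],
    [0,-0.8,-40,0],
    [0,-0.8,-44,0],
    [0,-0.8,-46,0],
    [0,-0.8,-47,0],
    [0,-0.8,-48,0],
    [0,-0.8,-49,0],
    [0,-0.8,-49.5,0]
  ]
}}

```text
clock: 31.8
position: [573.0, 156.8, 111.4]
eef_rot: [[-1.0, 0.014, 0.0], [0.014, 1.0, 0.0], [-0.0, 0.0, -1.0]]
ft_force: [-0.0, 0.1, -5.6]
opening: 0.377
grip_force: 115.2
```

{"method": "drive_tool", "body": {
  "series": [
    [0,0,-0.3,0],
    [0,0,-0.7,0],
    [0,0,-1.1,0],
    [0,0,-1.5,0],
    [0,0,-1.9,0],
    [0,0,-2.3,0],
    [0,0,-2.7,0],
    [0,0,-2.9,0],
    [0,0,-2.9,0],
    [0,0,-2.9,0]
  ]
}}

```text
clock: 33.05
position: [573.2, 156.9, 109.0]
eef_rot: [[-1.0, 0.014, 0.001], [0.014, 1.0, 0.0], [-0.001, 0.0, -1.0]]
ft_force: [-2.0, 0.4, 2.4]
opening: 0.375
grip_force: 118.4
```

{"method": "drive_tool", "body": {
  "series": [
    [-0.2,0,0,0],
    [-0.4,0,0,0],
    [-0.6,0,0,0],
    [-0.6,0,0,0],
    [-0.6,0,0,0],
    [-0.6,0,0,0],
    [-0.6,0,0,0],
    [-0.6,0,0,0],
    [-0.6,0,0,0],
    [-0.6,0,0,0]
  ]
}}

```text
clock: 34.3
position: [572.7, 156.8, 108.9]
eef_rot: [[-1.0, 0.014, 0.001], [0.014, 1.0, 0.0], [-0.001, 0.0, -1.0]]
ft_force: [0.5, -0.6, 4.4]
opening: 0.378
grip_force: 118.8
```

Bedded at height 108.9 with almost no side force. I release.

{"method": "drive_tool", "body": {
  "series": [
    [0,0,0.6,0],
    [0,0,0.6,0],
    [0,0,0.6,0],
    [0,0,15,0],
    [0,0,45,0],
    [0,0,80,0],
    [-20,20,110,0],
    [-40,45,120,0],
    [-40,45,120,0],
    [-40,45,120,0]
  ],
  "grip": 0.4
}}

```text
clock: 35.55
position: [532.6, 201.4, 228.7]
eef_rot: [[-1.0, 0.014, 0.0], [0.014, 1.0, -0.0], [-0.0, -0.0, -1.0]]
ft_force: [-0.2, 0.4, 0.0]
opening: 0.701
grip_force: 0.0
```

```bash
python3 w.py w8; python3 - <<'E'
from h import *
P=np.load('pics/w8_P.npy');d=np.load('pics/w8.npz')['d'];s=arm.get_state();print(s['clock'],s['position'],s['ft_force'])
for n,y in(('A',259),('B',159)):
    m=(d>0)&(abs(P[...,1]-y)<20)&(P[...,2]>61.5)&(P[...,2]<75)&(P[...,0]<600)&(P[...,0]>400);q=P[m]
    print(n,len(q),np.percentile(q[:,0],[.3,99.7]).round(1))
    for a in range(430,600,10):
        w=q[abs(q[:,0]-a)<6]
        if len(w)>8:print('  ',a,np.percentile(w[:,2],[90,98]).round(1),np.percentile(w[:,1],[3,97]).mean().round(1))
E
```

```text
35.6 [532.66144593 201.13767605 228.24936786] [-0.0267134   0.37694564 -0.2903905 ]
A 4185 [445.5 591.2]
   440 [66.8 67.5] 260.9
   450 [67.5 68.4] 260.5
   460 [66.7 67.2] 260.7
   470 [66.6 67.3] 260.6
   480 [66.5 66.9] 260.7
   490 [66.3 67. ] 260.3
   500 [66.3 66.9] 260.4
   510 [66.  66.8] 260.5
   520 [66.  66.6] 260.5
   530 [65.9 66.6] 260.7
   540 [65.3 66. ] 261.1
   550 [63.7 64.5] 260.4
   560 [67.2 67.8] 261.3
   570 [67.4 67.9] 261.5
   580 [67.6 68.1] 260.6
   590 [67.5 68.1] 249.0
B 5531 [439.7 586.1]
   440 [67.4 68.3] 158.5
   450 [66.3 67.2] 158.4
   460 [66.2 66.9] 158.7
   470 [66.2 67. ] 158.1
   480 [66.  66.8] 158.3
   490 [66.2 66.9] 158.2
   500 [65.9 66.8] 158.1
   510 [65.9 66.6] 158.6
   520 [65.9 66.7] 158.3
   530 [66.  66.6] 158.6
   540 [65.6 66.5] 157.8
   550 [67.4 68.3] 156.5
   560 [68.3 68.9] 157.0
   570 [68.4 69. ] 162.9
   580 [68.3 69. ] 163.0
   590 [68.1 68.6] 162.5
```

View pics/w8.png

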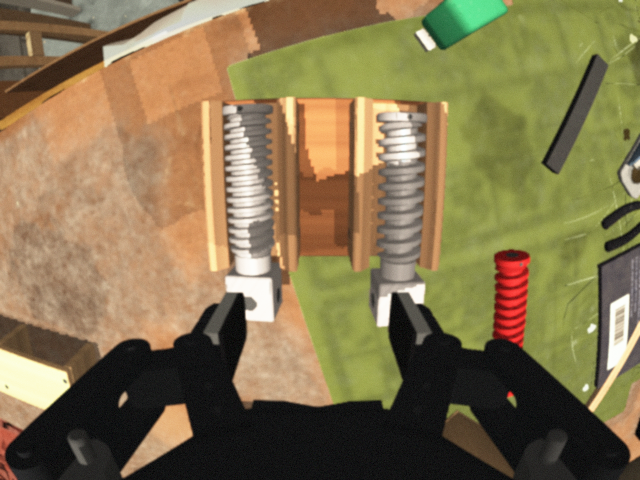

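Both spindles lie in their own gauges, B at column 250 and A at column 400. Crest tops are at z≈66, which is the bedded height. Along the trough the offsets are about 4 mm for A and 0 mm for B, so I hand in.

```bash
python3 -c "
from cell import arm
print(arm.job_done())"
```

```text
the job is handed in; nothing more can be done
None
```

I handed the job in at 35.6 s, with no verdict returned: each spindle measured bedded in its own gauge (crests at z≈66 mm, about 4 mm and 0 mm off centre), and the bottle, tape and stick were left untouched.

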